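Shut the guard of the loaded shaker

ROBOT

A 6-joint arm with a two-finger parallel gripper is mounted at the origin on the work surface. World frame = base frame: x ahead of the robot, y to its left, z up, the work surface at z = 0. Lengths are in m, angles in rad, forces in N, time in s.
With the tool pointing down it reaches from about 0.325 to 0.775 m from the base axis. Payload 9.3 kg.
Tool frame: the origin (TCP) lies midway between the tips of the shut fingers; the grasp point (between the pads) lies 19 mm behind it (robot.grip_depth is the x of the grasp point in the tool frame, in m); x points along the fingers, y is the direction in which the jaws open and shut, and the axes are right-handed (so a half turn about x gives the same grasp; the last joint's range is limited). The gripper opens to 85 mm and grips with 20 to 120 N. Pads are 22 mm wide; open, the fingers measure 114 mm over their backs; the gripper's body (76 mm by 85 mm) begins 54 mm behind the grasp point. The pads swing forward as they close: fully open they stand 13 mm farther back than shut.
Start: joints at [-0.153, 0.259, 0.021, 1.334, 0, 1.418], TCP at [0.55, -0, 0.231] pointing down, gripper open.
Joint ranges: [-3.04, 3.04], [-0.91, 1.82], [-1.04, 1.36], [-1.92, 1.95], [-1.52, 1.45], [-3.14, 3.14]. Speed limits (rad/s): [2.22, 2.22, 2.79, 3.14, 3.14, 3.14].

INTERFACE

Orientations are given as a unit quaternion [x, y, z, w].
In Python, from cell import robot, vision gives the robot as it stands.
- The arm moves only by the tool drive_tool, never from a script. Its argument "motion" is a list that holds one entry, the list of rows, each a list of 7 numbers: the shift along the world's x, y, z in m, then the turn, a rotation vector about the world's x, y, z in rad, then the opening, from 0 (shut) to 1 (fully open). A call has 1 to 8 rows; each row shifts and turns the commanded pose from where the row before left it; what a row does not reach is not made up. A row lasts 1/8 s, in which the tool goes at most 62.5 mm and 10.7 degrees, less where a joint would pass 70% of its speed; a pose out of reach is approached as far as the arm can. A call with a gripper value outside its range is refused whole. The fingers move at their own pace and stop on an object; "force" is the grip in N (left out, the last holds). Time passes only in rows, so rows that do not move let the fingers close. It gives the time, the measured TCP pose, the force and the opening at its end, in the units of the state.
- robot.read_state(): the state, without advancing time (a new reading comes with each control period).
- vision.capture(name): name is "scene" or "side" or "wrist"; returns a dict with "pixels" (480x640x3 uint8, red, green, blue), "z_map" (480x640 float32, m along the optical axis (not along the pixel's ray), 0 where there is no reading), "K" (3x3 intrinsics, pixels), "R" (3x3) and "t" (3): a world point X has camera coordinates R X + t. Camera axes: x right, y down, z forward; pixel columns grow to the right and rows downward; lengths in m; the calibration is good to about 2 mm. The wrist camera is an equidistant fisheye: a pixel r from the principal point sees the ray r / f radians off the axis. A picture is of the moment at which its call begins.
- robot.close_job(): hands the job in, once; it reports no verdict.
The state is a dict: "t": time; "qpos": joint angles; "dq": joint speeds; "joint_efforts": joint torques, N m; "eef_pos": TCP position; "orientation": TCP orientation; "wrist_force": force on the tool from outside, world axes, zero at the start; "wrist_torque": the same for the moment, N m; "opening": finger opening in m.
Only numpy, scipy, OpenCV 4.12 (cv2) and the standard library are available. Lean on these libraries where they do the work, as an engineer would, in place of code of your own. Each camera call takes 0.05 s, during which the arm holds its last target. There are 200 camera calls.

TASK

Two identical bottle shakers stand on the bench with their clear guards open, but only one has an amber jar on its round rubber pad. Push the guard of that loaded shaker along its rails, over the jar, until it is fully home and its latch clicks in, then let it go. Leave the empty shaker's guard as it is and do not knock the jar over.

Things in the scene. Friction and masses are not known exactly. Their poses are not given: they have to be found in the camera images.
- guard_handle (a point): Handle of the LOADED shaker's guard: upright aluminium plate 12 mm thick, 70 wide, 46 tall, across the guard's top. Point: centre of the face to push (robot side), 23 mm under the plate's top edge, 23 above the guard's flat top, which reaches 22 mm from it towards the robot, 103 away. x: level, the way the guard is pushed shut (within 0.2 rad of world x); z up. Moves with the guard.
- guard (a joint): How far the loaded shaker's guard is open, m: 0 shut against its stop, at most 0.138; the handle moves just this far along its x to shut. Slides with under 1 N, stays where left. From about 22 mm before shut a sprung latch pin resists with up to about 6 N; 12 mm before shut the catch passes it and the pin snaps the guard home (within 3 mm) and holds it. Short of that it stays ajar or springs back.
- jar: Amber jar with black cap, 52 mm diameter, 75 tall, loose on the loaded shaker's rubber pad (24 mm above the bench). Origin: centre of its underside, z up. The guard (clear hood 125 long, 146 wide, top 115 above the bench) slides over it on a white base 340 x 160; beyond stands a white head 118 high with the latch, 176 at most. A like jar on the bench is a bystander.
- spare_guard_handle (a point): The same point on the like handle of the other, EMPTY shaker's guard, which is also open. To be left alone. The two shakers stand side by side, left and right, in either order.

How it is judged:
At the end, for the whole second after the job is handed in: The loaded shaker's guard is latched: within 5 mm of fully shut, and staying so when let go. The jar stands upright (within 0.2 rad) within 30 mm of where it stood, and the empty shaker's guard is within 15 mm of where it was (value of joint guard below 0.005 m and angle between jar's own z axis and vertical below 0.2 rad and distance of jar from where it was at the start of the episode below 0.03 m and distance of spare_guard_handle from where it was at the start of the episode below 0.015 m); the robot touches nothing.
It fails at once if the empty shaker's guard is moved by more than 15 mm (distance of spare_guard_handle from where it was at the start of the episode above 0.015 m).
It fails at once if the jar is tipped over (angle between jar's own z axis and vertical above 0.5 rad).
It also fails if it takes over 29 s, if anything falls off the work surface, if the arm or the gripper's body presses on something with over 40 N, if the wrist force passes 120 N, or if a joint passes its speed limit or range.

## Working session

There is one attempt and no reset: what is moved stays moved. The work goes in short steps, Python scripts to look and compute and a tool call to move; the robot and the scene stay as the last step left them, time stands still between calls to the robot, and variables do not carry over. Pictures are saved under pics/ and viewed, about 8 in all and at most 12, crops included, and the job is handed in when it is done.

Besides the shell and the picture viewer there is one more tool, called after "Emit:" as name(argument=value, ...) on one line, values as JSON. drive_tool: Moves the arm, as the interface text tells. Its arguments: {"type":"object","properties":{"motion":{"type":"array","items":{"type":"array","items":{"type":"array","items":{"type":"number"}}}},"force":{"type":"number"}},"required":["motion"]}

```bash
mkdir -p pics; cat > h.py <<'E'
import numpy as np, cv2
from cell import robot, vision
def cap(n):
    c=vision.capture(n); np.savez(f'/tmp/{n}.npz',**c); return c
def world(c,u,v,z=None):
    K,R,t=c['K'],c['R'],c['t']
    r=np.array([(u-K[0,2])/K[0,0],(v-K[1,2])/K[1,1],1.])
    if z is None: return R.T@(r*c['z_map'][int(v),int(u)]-t)
    d=R.T@r; o=-R.T@t
    return o+d*(z-o[2])/d[2]
E
python3 - <<'E'
from h import *
for n in('scene','side'):
    c=cap(n); cv2.imwrite(f'pics/{n}1.png',c['pixels'][...,::-1]); print(n,-c['R'].T@c['t'],c['R'][2])
print(robot.read_state())
E
```

```text
scene [1.18978848 0.38538139 0.83868467] [-0.59548868 -0.38696481 -0.70402519]
side [ 0.3889903  -0.56669882  0.74213079] [ 0.24244556  0.64384379 -0.72573089]
{'t': 0.1, 'qpos': array([-1.52592738e-01,  2.59151081e-01,  2.08292940e-02,  1.33368814e+00,
        1.14124538e-06,  1.41818683e+00]), 'dq': array([ 1.48748925e-04, -2.10165615e-03,  1.95417800e-03, -7.82655869e-05,
        7.70060672e-04,  8.78547227e-04]), 'joint_efforts': array([ 3.14176716e-03, -5.56694484e+01,  3.45071769e+01,  1.17344077e-02,
       -2.28166823e-04,  1.16645586e-05]), 'eef_pos': array([5.49751055e-01, 3.79287908e-05, 2.30715076e-01]), 'orientation': array([ 0.49974229,  0.50035033, -0.50024915,  0.49965786]), 'wrist_force': array([ 0.16972004, -0.32518538,  1.00424951]), 'wrist_torque': array([-0.02515699, -0.02684847,  0.03547584]), 'opening': 0.08565097591927533}
```

View pics/scene1.png

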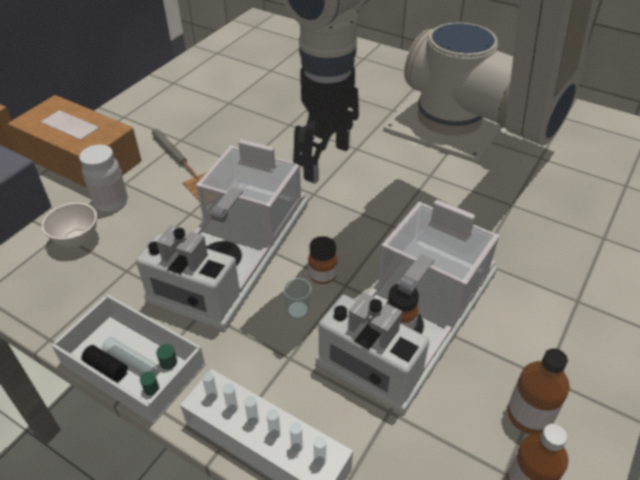

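View pics/side1.png

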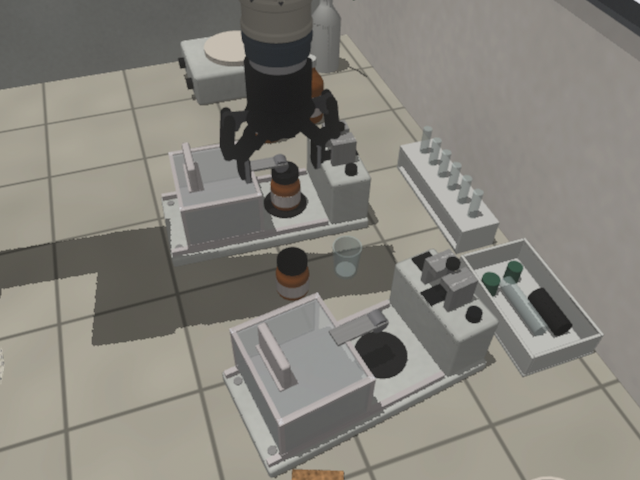

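The loaded shaker is the one at +y: right in the scene view with its handle near (453,220), and far in the side view with its handle near (190,166). The empty shaker's handle is at scene (257,155) and side (273,355). I'll measure the handles and jar by depth.

```bash
python3 - <<'E'
from h import *
def cloud(n):
    c=dict(np.load(f'/tmp/{n}.npz')); v,u=np.mgrid[:480,:640]; Z=c['z_map']
    K=c['K']; P=np.stack([(u-K[0,2])/K[0,0]*Z,(v-K[1,2])/K[1,1]*Z,Z],-1)-c['t']
    return P@c['R'],Z>0,c['pixels']
boxes={'scene':{'L':(425,195,480,245),'S':(232,138,280,172)},'side':{'L':(176,138,202,195),'S':(252,318,294,390)}}
for n in boxes:
    W,ok,px=cloud(n)
    for k,(a,b,c,d) in boxes[n].items():
        w=W[b:d,a:c].reshape(-1,3); w=w[ok[b:d,a:c].ravel()&(w[:,2]>.122)&(w[:,2]<.17)]
        # drop outliers
        m=np.median(w,0); w=w[np.linalg.norm(w[:,:2]-m[:2],axis=1)<.05]
        r=cv2.minAreaRect((w[:,:2]*1000).astype(np.float32))
        print(n,k,len(w),w.mean(0).round(4),'z',np.percentile(w[:,2],[2,98]).round(4),r)
    hsv=cv2.cvtColor(px,cv2.COLOR_RGB2HSV)
    am=(hsv[...,0]<14)&(hsv[...,1]>120)&ok&(W[...,2]>.02)&(W[...,2]<.12)
    N,l,s,ce=cv2.connectedComponentsWithStats(am.astype(np.uint8))
    for i in range(1,N):
        if s[i,4]>60: print(' amber',ce[i].round(),s[i,4],np.median(W[l==i],0).round(3))
# base edges of the shaker: white low points
E
```

```text
scene L 987 [0.4527 0.1809 0.1462] z [0.1228 0.1641] ((453.4631042480469, 179.35662841796875), (70.66674041748047, 23.88132667541504), 86.61124420166016)
scene S 755 [ 0.4789 -0.1915  0.1456] z [0.1225 0.1639] ((479.4056701660156, -192.73902893066406), (22.08905029296875, 71.54544830322266), 9.1720609664917)
 amber [323. 263.] 250 [0.576 0.011 0.05 ]
 amber [409. 315.] 132 [0.616 0.189 0.073]
 amber [542. 388.] 1405 [0.654 0.402 0.103]
 amber [541. 460.] 1505 [0.75  0.431 0.098]
side L 362 [0.4478 0.161  0.1513] z [0.1232 0.1621] ((448.579833984375, 172.44631958007812), (64.3406982421875, 12.0084810256958), 87.3525390625)
side S 1002 [ 0.4744 -0.2025  0.151 ] z [0.1239 0.1624] ((475.34954833984375, -195.90675354003906), (12.516862869262695, 71.40225219726562), 8.948418617248535)
 amber [316.  84.] 229 [0.742 0.41  0.092]
 amber [284. 188.] 274 [0.592 0.151 0.072]
 amber [291. 279.] 325 [ 0.55  -0.022  0.048]
```

Emit:
drive_tool(motion=[[[-0.04, 0.045, 0, 0, 0, -0.055, 0], [-0.04, 0.045, 0, 0, 0, 0, 0], [-0.04, 0.045, 0, 0, 0, 0, 0], [-0.04, 0.047, 0, 0, 0, 0, 0], [0, 0, -0.045, 0, 0, 0, 0], [0, 0, -0.05, 0, 0, 0, 0], [0, 0, 0, 0, 0, 0, 0], [0, 0, 0, 0, 0, 0, 0]]], force=60)

```text
t: 1.1
eef_pos: [0.3908, 0.1821, 0.1377]
orientation: [0.514, 0.486, -0.513, 0.486]
wrist_force: [0.1, 0.1, 0.0]
opening: -0.0
```

```bash
python3 - <<'E'
from h import *
a=cap('side')['pixels'][60:300,100:420]; b=cap('scene')['pixels'][100:340,280:600]
cv2.imwrite('pics/2.png',cv2.resize(np.vstack([a,b]),None,fx=1.25,fy=1.25)[...,::-1])
E
```

```text
(no output)
```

View pics/2.png

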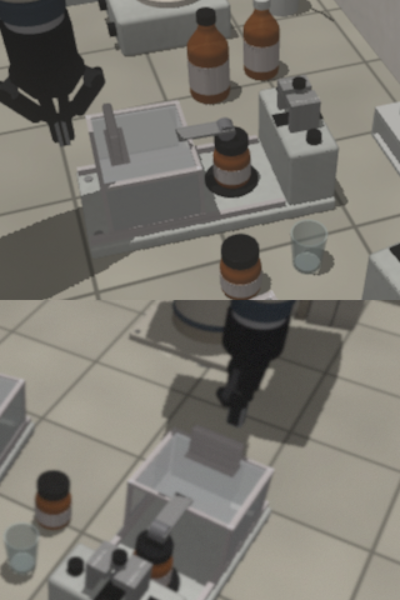

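The shut fingers stand centred just behind the loaded handle, with the tips at about (62,135) in the top crop. The knuckles flare out in the push direction, so I'll turn the tool 90° to push with the flat finger sides.

Emit:
drive_tool(motion=[[[0, 0, 0, 0, 0, 0.18, 0], [0, 0, 0, 0, 0, 0.18, 0], [0, 0, 0, 0, 0, 0.18, 0], [0, 0, 0, 0, 0, 0.18, 0], [0, 0, 0, 0, 0, 0.18, 0], [0, 0, 0, 0, 0, 0.18, 0], [0, 0, 0, 0, 0, 0.18, 0], [0, 0, 0, 0, 0, 0.18, 0]]])

```text
t: 2.2
eef_pos: [0.391, 0.182, 0.1378]
orientation: [0.064, 0.703, -0.063, 0.705]
wrist_force: [-0.0, -0.5, 0.7]
opening: 0.0001
```

Emit:
drive_tool(motion=[[[0, 0, 0, 0, 0, 0.13, 0], [0.015, -0.001, 0, 0, 0, 0, 0], [0.015, -0.001, 0, 0, 0, 0, 0], [0.01, -0.001, 0, 0, 0, 0, 0], [0.01, 0, 0, 0, 0, 0, 0], [0.01, -0.001, 0, 0, 0, 0, 0], [0.01, 0, 0, 0, 0, 0, 0], [0, 0, 0, 0, 0, 0, 0]]])

```text
t: 3.2
eef_pos: [0.4608, 0.178, 0.1362]
orientation: [0.02, 0.707, -0.02, 0.707]
wrist_force: [0.4, -1.1, -0.5]
opening: 0.0003
```

Emit:
drive_tool(motion=[[[0.01, -0.001, 0, 0, 0, 0, 0], [0.01, 0, 0, 0, 0, 0, 0], [0.01, -0.001, 0, 0, 0, 0, 0], [0.01, 0, 0, 0, 0, 0, 0], [0, 0, 0, 0, 0, 0, 0]]])

```text
t: 3.82
eef_pos: [0.501, 0.1759, 0.1361]
orientation: [0.02, 0.707, -0.02, 0.707]
wrist_force: [-0.4, 0.0, -0.5]
opening: 0.0001
```

```bash
python3 - <<'E'
from h import *
a=cap('side')['pixels'][60:300,100:420]; b=cap('scene')['pixels'][150:420,280:600]
cv2.imwrite('pics/3.png',cv2.resize(np.vstack([a,b]),None,fx=1.17,fy=1.17)[...,::-1])
E
```

```text
(no output)
```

View pics/3.png

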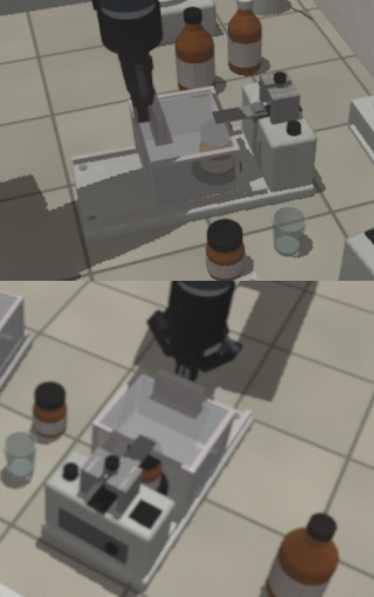

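The guard now reaches partly over the jar, which is upright at about (215,140) in the top crop. The tongue is about to enter the latch. I'll keep pushing in small steps.

Emit:
drive_tool(motion=[[[0.008, -0.0005, 0, 0, 0, 0, 0], [0.008, -0.0005, 0, 0, 0, 0, 0], [0.008, -0.0005, 0, 0, 0, 0, 0], [0.006, 0, 0, 0, 0, 0, 0]]])

```text
t: 4.42
eef_pos: [0.5302, 0.1744, 0.1363]
orientation: [0.02, 0.707, -0.02, 0.707]
wrist_force: [-3.1, -0.4, 2.6]
opening: -0.0001
```

Emit:
drive_tool(motion=[[[0.005, -0.0005, 0, 0, 0, 0, 0], [0.005, 0, 0, 0, 0, 0, 0], [0, 0, 0, 0, 0, 0, 0]]])

```text
t: 4.8
eef_pos: [0.5406, 0.1739, 0.1362]
orientation: [0.02, 0.707, -0.02, 0.707]
wrist_force: [0.4, 0.2, -0.3]
opening: -0.0002
```

Emit:
drive_tool(motion=[[[0.005, -0.0005, 0, 0, 0, 0, 0], [0.005, 0, 0, 0, 0, 0, 0], [0, 0, 0, 0, 0, 0, 0]]])

```text
t: 5.18
eef_pos: [0.5462, 0.1735, 0.1362]
orientation: [0.019, 0.709, -0.02, 0.704]
wrist_force: [-19.7, -1.5, 10.8]
opening: 0.0001
```

The force pattern fits a latched guard: resistance, then a snap to zero, then the hard stop. I'll back off and check.

Emit:
drive_tool(motion=[[[-0.015, 0.001, 0, 0, 0, 0, 0], [-0.025, 0.001, 0, 0, 0, 0, 0], [-0.025, 0.002, 0, 0, 0, 0, 0], [-0.03, 0.002, 0.02, 0, 0, 0, 0], [-0.03, 0, 0.04, 0, 0, 0, 0], [0, 0, 0.04, 0, 0, 0, 0], [0, 0, 0, 0, 0, 0, 0], [0, 0, 0, 0, 0, 0, 0]]])

```text
t: 6.18
eef_pos: [0.4249, 0.1795, 0.2359]
orientation: [0.02, 0.707, -0.02, 0.707]
wrist_force: [0.4, -0.2, 1.0]
opening: 0.0003
```

```bash
python3 - <<'E'
from h import *
c=cap('scene'); s=cap('side')
cv2.imwrite('pics/4.png',cv2.resize(np.vstack([s['pixels'][60:330,100:420],c['pixels'][150:420,280:600]]),None,fx=1.1,fy=1.1)[...,::-1])
v,u=np.mgrid[:480,:640]
for n,c in(('scene',c),('side',s)):
    Z=c['z_map'];K=c['K'];W=(np.stack([(u-K[0,2])/K[0,0]*Z,(v-K[1,2])/K[1,1]*Z,Z],-1)-c['t'])@c['R']
    for k,x0,y0 in(('L',.568,.173),('S',.477,-.195)):
        w=W[(Z>0)&(W[...,2]>.13)&(W[...,2]<.168)&(abs(W[...,0]-x0)<.03)&(abs(W[...,1]-y0)<.045)]
        print(n,k,len(w),cv2.minAreaRect((w[:,:2]*1000).astype(np.float32)))
print(robot.read_state()['wrist_force'])
E
```

```text
scene L 885 ((562.1669921875, 174.16650390625), (70.66645812988281, 15.0121431350708), 87.45032501220703)
scene S 624 ((476.5100402832031, -193.93289184570312), (16.37358856201172, 72.33126068115234), 10.698180198669434)
side L 403 ((561.4656372070312, 171.78097534179688), (72.33609771728516, 12.713768005371094), 87.87964630126953)
side S 899 ((475.74383544921875, -196.34820556640625), (12.686169624328613, 70.78201293945312), 8.628925323486328)
[-0.04019604  0.12138231 -0.36449517]
```

View pics/4.png

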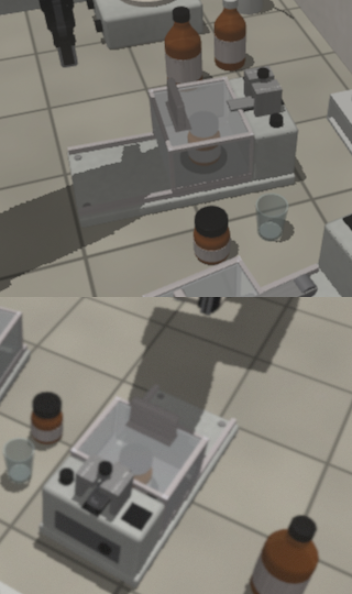

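```bash
python3 -c "
from cell import robot; print(robot.close_job())"
```

```text
the job is handed in; nothing more can be done
None
```

I pushed the loaded shaker's guard (the left one, at +y) shut with the closed fingers, backed the arm clear and handed the job in. Robot time after the last move was about 6.2 s. No verdict was reported.

- **Latch:** resistance rose to about 3 N, dropped to zero at the snap, then hit a hard stop at about 20 N. After I let go, the handle's push face was at x ≈ 0.556 m, against about 0.557 m at the last contact. It had not sprung back, and the hood sits against the head.
- **Jar:** it looks upright under the hood on its pad in the last pictures. I judged this by eye and did not measure its final position.
- **Empty shaker:** its handle measured within about 3 mm of where it started, which is within measurement noise.
- **Arm:** it is clear of everything, with the wrist force near zero.

No check failed or disagreed with the others.

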